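# Stand the fallen spice jar back in its lane, then hold the spring pusher at the mark

## Robot

A 6-joint arm with a two-finger parallel gripper is mounted at the origin on the work surface; the furniture and walls round the work are solid. World frame = base frame: x ahead of the robot, y to its left, z up, the work surface at z = 0. Lengths are in mm, angles in rad, forces in N, time in s.
With the tool pointing down it reaches from about 300 to 775 mm from the base axis. Payload 14.6 kg.
Tool frame: the origin (TCP) lies at the very end of the fingers, on their centre line; the grasp point (between the pads) lies 19 mm behind it (grip_point_offset is the distance from the TCP to the grasp point, in mm); z points along the fingers, y is the line along which they close (so a half turn about z gives the same grasp; the last joint's range is limited). The gripper opens to 94 mm and grips with 3 to 60 N. Pads are 16 mm wide; open, the fingers measure 119 mm over their backs; the gripper's body (75 mm by 177 mm) begins 78 mm behind the grasp point.
Start: joints at [-1.331, 0.3, 1.521, -0, 1.321, -0.067], TCP at [166.098, -524.309, 182.246] pointing down, gripper open.
Joint ranges: [-3.03, 3.03], [-0.79, 2.21], [0.23, 2.52], [-1.04, 4.18], [0, 3.07], [-2.55, 2.55]. Speed limits (rad/s): [2.22, 2.22, 2.57, 3.14, 3.14, 3.14].

## Interface

Orientations are given as [roll, pitch, yaw] about the fixed x, y, z axes, in that order (R = Rz(yaw) Ry(pitch) Rx(roll)).
In Python, from cell import read_state, camera, camera_info, sign_off, grip_point_offset gives the robot as it stands.
- The arm moves only by the shell command python3 -m handwheel 'ROWS' [FORCE]. ROWS is text: rows parted by semicolons, each of 5 numbers parted by spaces: the shift along the world's x, y, z in units of 40 mm (1.0 is 40 mm), then the turn about the world's z in units of 5 degrees (1.0 is 5 degrees), then the closure, from 0 (fully open) to 1 (shut). In form: dx dy dz yaw gripper; .... A call has 1 to 12 rows; each row shifts and turns the commanded pose from where the row before left it; what a row does not reach is not made up. A row lasts 1/12 s, in which the tool goes at most 41.7 mm and 7.16 degrees, less where a joint would pass 70% of its speed; a pose out of reach is approached as far as the arm can. A call is refused whole if a number of a shift passes 1 or a number of a turn 1, either way. A call with a gripper value outside its range is refused whole. The fingers move at their own pace and stop on an object; FORCE is the grip in N (left out, the last holds). Time passes only in rows, so rows that do not move let the fingers close. It gives the time, the measured TCP pose, the force, the opening and the grip force at its end, in the units of the state.
- read_state(): the state, without advancing time (a new reading comes with each control period).
- camera(name): name is "side" or "top" or "wrist"; returns (picture, depth): 384x512x3 uint8, red, green, blue; 384x512 float32, mm along the optical axis (not along the pixel's ray), 0 where there is no reading.
- camera_info(name): a dict with "intrinsics" (3x3 intrinsics, pixels), "world_from_camera" (4x4, takes a point from camera to world coordinates). Camera axes: x right, y down, z forward; pixel columns grow to the right and rows downward; lengths in mm; the calibration is good to about 2 mm. The wrist camera is an equidistant fisheye: a pixel r from the principal point sees the ray r / f radians off the axis. A picture is of the moment at which its call begins: read the wrist's pose just before it. camera_info takes no time and is no camera call; for the wrist camera it gives the pose at the moment of the call.
- sign_off(): hands the job in; it is judged then, once.
The state is a dict: "clock": time; "joints": joint angles; "qd": joint speeds; "effort": joint torques, N m; "eef_pos": TCP position; "eef_rot": TCP orientation; "wrist_force": force on the tool from outside, world axes, zero at the start; "moment": the same for the moment, N m; "finger_gap": finger opening in mm; "finger_force": force on a finger pad.
Only numpy, scipy, OpenCV 4.12 (cv2) and the standard library are available. Lean on these libraries where they do the work, as an engineer would, in place of code of your own. Each camera call takes 0.05 s, during which the arm holds its last target. There are 200 camera calls.

## Task

One spice jar has fallen over onto the hob: stand it upright on the floor of the spice lane, in the gap between the two jars already standing there, and let go of it. Then pull the lane's spring-loaded pusher back, away from the jars, until its pointer is in line with the mark clip, and finish while still holding it there, so that more jars can be loaded. Leave the two standing jars and everything else standing where they are.

Things in the scene. Friction and masses are not known exactly. Their poses are not given: they have to be found in the camera images.
- lane: Low straight channel fixed on the worktop, open at the top; grey floor, aluminium walls. Origin on the worktop under the centre line of the channel. Its y axis runs along the channel (roughly to the robot's left), x across it (away from the robot), z up. Channel ends at y = -165 mm (end stop, 50 mm high) and y = +215 mm. Floor 10 mm above the worktop, walls 34 mm high and 5 mm thick, 56 mm between them. A row of jars stands at the end-stop end, the pusher is at the other end.
- end_jar: Glass spice jar with a red cap, 45 mm diameter, 106 mm tall (body 42 mm, cap 45 mm over the top 21 mm), 0.11 kg, standing in the lane at the end stop. Origin at the centre of its underside, z up its axis.
- pusher_jar: Spice jar of the same shape and size, standing in the lane on the pusher side. The gap between the two standing jars, 112 to 143 mm from axis to axis, is for the fallen jar. Origin as for end_jar.
- fallen_jar: Spice jar of the same shape and size, lying on its side on the hob to the left of the lane, free to roll; the hob's glass is 5 mm above the worktop. Origin at the centre of its underside, z axis along the jar from underside to cap, cap roughly to the robot's left.
- pusher (a joint): Slide of the spring pusher along the lane's +y, in m. 0 = at rest on its stop near the standing jars; grows as it is pulled away from them, up to 0.112 at the far stop. A spring always draws it back to 0: 3.5 N at rest, 50 N per m more as it is pulled (6 to 8 N at the mark, plus slight friction).
- pusher_grip (a point): Grip point of the pusher: on the black upright handle on top of the pusher, 20 mm below its top. The handle is 18 mm thick across the lane (lane x), 30 mm long along the lane (lane y), rising from the pusher's carriage, whose top is 42 mm above the worktop; a 72 mm high face plate stands 36 mm from the handle's middle on the side of the jars; the handle's top is 105 mm above the worktop. It moves with the pusher.
- pointer (a point): Tip of the thin steel pointer that sticks out from the pusher over the lane's near wall, 40 mm above the worktop and 47 mm from the lane's centre line. It moves with the pusher; at rest it lies at lane y = 88 mm.
- mark: The mark: small fixed steel clip on the near wall of the lane, 20 mm wide along the lane, 37 mm high, with a 4 mm thick upright fin (26 mm high) in its middle, pointing to the robot. Origin on the worktop in the middle of the clip; axes parallel to the lane's. The pointer is at the mark when it has the same lane y as this origin, 45 to 80 mm from its rest.
- salt: Bystander: salt shaker, 44 mm diameter, 90 mm tall, standing behind on the worktop near the hob. Origin at the centre of its underside.
- jam: Bystander: jam jar, 72 mm diameter, 102 mm tall, standing behind the lane. Origin at the centre of its underside.
- tub: Bystander: yoghurt tub, 72 mm diameter, 71 mm tall, standing behind the lane. Origin at the centre of its underside.
- mug: Bystander: striped mug, 86 x 120 x 90 mm, standing on the near right of the lane. Origin at the centre of its underside.
- tea: Bystander: upright tea box, 65 x 65 x 112 mm, standing at the right. Origin at the centre of its underside.
There are look-alikes about, which are no part of the job. What is shaped like the pusher_jar but blue or turquoise is not meant.

How it is judged:
By the outcome, as a careful person would: the job done as asked, in the order asked, and still so for the second after the job is handed in, while the arm keeps its last pose, push and grip.
It also fails if it takes over 69 s, if anything falls off the work surface, if the arm or the gripper's body presses on something with over 40 N, if the wrist force passes 120 N, or if a joint passes its speed limit or range.

## Working session

There is one attempt and no reset: what is moved stays moved. The work goes in short steps, Python scripts to look and compute and a shell command to move; the robot and the scene stay as the last step left them, time stands still between calls to the robot, and variables do not carry over. Pictures are saved under pics/ and viewed, at most 14 in all, crops included, and the job is handed in when it is done.

```bash
mkdir -p pics; ls; python3 - <<'E'
from cell import *
import cv2,numpy as np
s=read_state();print(s)
for n in("side","top"):
    p,d=camera(n);cv2.imwrite(f"pics/{n}0.png",p[...,::-1]);np.save(f"pics/{n}0.npy",d);i=camera_info(n);print(n,np.round(i["intrinsics"],1).tolist(),np.round(i["world_from_camera"],3).tolist())
print(grip_point_offset)
E
```

```text
pics
{'clock': 0.0, 'joints': array([-1.33058232e+00,  3.00489541e-01,  1.52158962e+00, -8.88000832e-06,
        1.32069718e+00, -6.66063080e-02]), 'qd': array([ 0.00013779,  0.00082205,  0.00105625, -0.00110548,  0.00109859,
       -0.00155176]), 'effort': array([ 3.92881979e-03, -5.31799972e+01, -3.52734983e+01,  7.10188597e-02,
        2.44167808e-02, -1.38293476e-04]), 'eef_pos': array([ 166.03734908, -524.03094177,  181.67262132]), 'eef_rot': array([-3.14041102e+00, -7.02005175e-05,  3.06822477e-01]), 'wrist_force': array([-0.2693526 ,  0.50708144,  0.40514876]), 'moment': array([-0.00703542,  0.01592919,  0.03195602]), 'finger_force': 0.0, 'finger_gap': 94.03505545889479}
side [[376.6, 0.0, 260.2], [0.0, 376.6, 191.7], [0.0, 0.0, 1.0]] [[0.918, -0.156, 0.365, 39.898], [-0.397, -0.381, 0.835, -1152.46], [0.009, -0.911, -0.412, 566.086], [0.0, 0.0, 0.0, 1.0]]
top [[490.2, 0.0, 249.6], [0.0, 490.2, 192.3], [0.0, 0.0, 1.0]] [[0.006, -0.996, 0.091, 361.904], [-1.0, -0.005, 0.011, -143.803], [-0.011, -0.091, -0.996, 1421.666], [0.0, 0.0, 0.0, 1.0]]
18.8
```

View pics/top0.png

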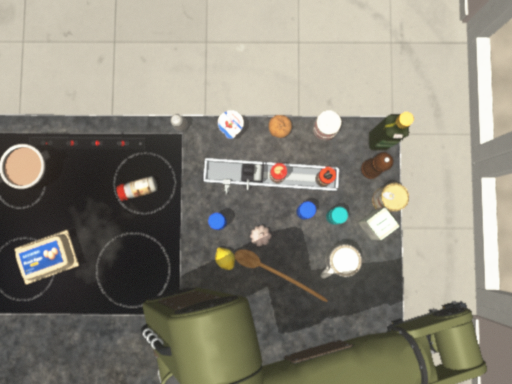

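View pics/side0.png

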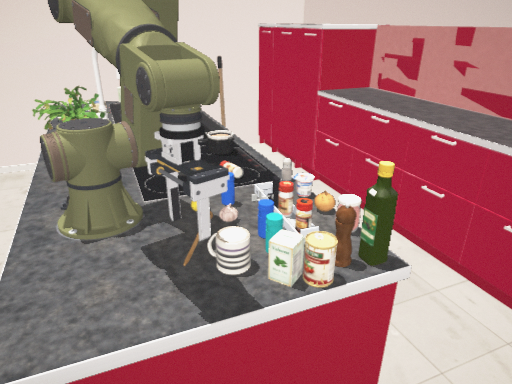

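Top view: the fallen jar lies at about (137,188) with its cap at (121,191). Candidates are red caps at (279,171) and (327,175), both standing in the lane, the lying jar at (137,188), blue at (217,221) and (308,210), and turquoise at (339,215). I choose the lying red-capped jar on the hob. The pusher handle is at about (250,172), and the mark and pointer are near (227,187) and (247,187).

```bash
cat >h.py <<'E'
import numpy as np,cv2
from cell import *
def ray(n,u,v):
    i=camera_info(n);K=i["intrinsics"];T=np.array(i["world_from_camera"])
    return T[:3,3],T[:3,:3]@np.array([(u-K[0][2])/K[0][0],(v-K[1][2])/K[1][1],1])
def onz(n,u,v,z):
    o,d=ray(n,u,v);return o+d*(z-o[2])/d[2]
E
python3 - <<'E'
from h import *
p=cv2.imread("pics/top0.png");d=np.load("pics/top0.npy")
h=cv2.cvtColor(p,cv2.COLOR_BGR2HSV)
red=((h[...,0]<8)|(h[...,0]>172))&(h[...,1]>150)&(h[...,2]>80)
n,l,st,c=cv2.connectedComponentsWithStats(red.astype(np.uint8))
for k in range(1,n):
    if st[k,4]>15: print("red",c[k],st[k])
# fallen jar: height above hob
i=camera_info("top");K=i["intrinsics"];T=np.array(i["world_from_camera"])
v,u=np.mgrid[:384,:512];P=np.stack([(u-K[0][2])/K[0][0]*d,(v-K[1][2])/K[1][1]*d,d],-1)@T[:3,:3].T+T[:3,3]
np.save("pics/P.npy",P)
m=np.zeros(d.shape,bool);m[170:205,105:170]=1
m&=(P[...,2]>20)
q=P[m];print("fallen n",len(q),q.mean(0),q[:,2].max());x=np.float32(np.c_[u[m],v[m]])
print(cv2.minAreaRect(x), cv2.minAreaRect(np.float32(q[:,:2])))
# lane walls near z=34
m=np.zeros(d.shape,bool);m[150:196,198:345]=1
m&=(P[...,2]>22)&(P[...,2]<45)
q=P[m];print("lane",cv2.minAreaRect(np.float32(q[:,:2])),cv2.minAreaRect(np.float32(np.c_[u[m],v[m]])))
print("hob z",np.median(P[220:230,60:100,2]),"wt z",np.median(P[195:205,260:290,2]))
cv2.imwrite("pics/c1.png",cv2.resize(p[150:200,105:345],None,fx=3.3,fy=3.3,interpolation=cv2.INTER_CUBIC))
E
```

```text
red [ 96.6875 142.8125] [ 95 141   4   5  16]
red [278.74242424 171.63636364] [271 163  16  16 132]
red [326.85987261 175.03184713] [319 167  17  17 157]
red [120.8952381  192.22857143] [117 184  11  17 105]
fallen n 607 [495.78044009 188.60921552  63.46654024] 1421.665718150719
((137.91954040527344, 189.3047332763672), (24.761552810668945, 54.229496002197266), 85.13549041748047) ((459.7149963378906, 45.74168395996094), (417.0496826171875, 89.70269012451172), 74.84374237060547)
lane ((527.2699584960938, -185.61825561523438), (379.4704895019531, 98.59131622314453), 86.95084381103516) ((269.91815185546875, 179.7279052734375), (133.10450744628906, 34.32380676269531), 3.814074993133545)
hob z 6.341212198100379 wt z 0.5317230279730438
```

View pics/c1.png

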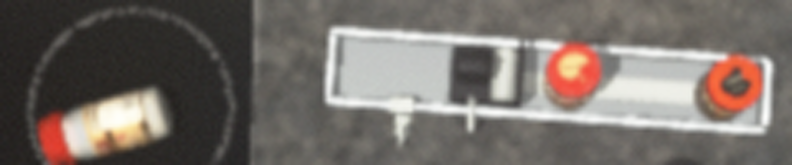

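The crop confirms it: a red-capped jar lying with its cap to the left (crop 50,138) and its base at (160,113). In the lane I see the clip at (402,105), the pointer at (471,112), the handle at (472,70) and the jar caps at (573,70) and (735,82).

```bash
python3 - <<'E'
from h import *
p=cv2.imread("pics/top0.png");P=np.load("pics/P.npy")
g=cv2.cvtColor(p,cv2.COLOR_BGR2HSV)
m=np.zeros(p.shape[:2],np.uint8);m[172:206,112:166]=1
f=((g[...,2]>95)|((g[...,1]>130)&(g[...,2]>60)))&(m>0)
n,l,st,c=cv2.connectedComponentsWithStats(f.astype(np.uint8));k=1+np.argmax(st[1:,4]);f=l==k
v,u=np.nonzero(f);W=np.array([onz("top",a,b,27) for a,b in zip(u,v)])[:,:2]
r=cv2.minAreaRect(np.float32(W));print("jar",len(u),r)
b=cv2.boxPoints(r);print(b.round(1).tolist())
cap=onz("top",120.9,192.2,27);print("capcentroid",cap)
C=lambda x,y:(x/3.3+105,y/3.3+150)
for nm,pt in dict(TL=(332,28),TR=(770,60),BL=(328,104),BR=(768,130)).items(): print(nm,onz("top",*C(*pt),34).round(1))
for nm,q in dict(pj=(278.7,171.6),ej=(326.9,175.0)).items(): print(nm,onz("top",*q,116).round(1))
print("handle",onz("top",*C(475,60),105).round(1),"pointer",onz("top",*C(471,128),40).round(1),"fin",onz("top",*C(401,135),26).round(1),"clip",onz("top",*C(402,104),37).round(1))
E
```

```text
jar 623 ((500.28759765625, 199.4876708984375), (49.449615478515625, 112.4897232055664), 17.94565773010254)
[[459.3999938964844, 245.39999389648438], [494.1000061035156, 138.39999389648438], [541.0999755859375, 153.60000610351562], [506.5, 260.6000061035156]]
capcentroid [488.22212328 240.76383894  27.        ]
TL [585.8  -1.5  34. ]
TR [ 559.4 -380.7   34. ]
BL [519.4   1.   34. ]
BR [ 498.7 -378.3   34. ]
pj [ 537.8 -206.8  116. ]
ej [ 529.2 -335.9  116. ]
handle [ 548.2 -126.8  105. ] pointer [ 498.5 -122.8   40. ] fin [493.5 -62.   26. ] clip [519.3 -63.2  37. ]
```

```bash
python3 -m handwheel '0.335 0.8 0 0.75 0;0.335 0.8 0 0.75 0;0.335 0.8 0 0.75 0;0.335 0.8 0 0.75 0;0.335 0.8 0 0.75 0;0.335 0.8 0 0.75 0;0.335 0.8 0 0.75 0;0.335 0.8 0 0.75 0;0.335 0.8 0 0.75 0;0.335 0.8 0 0.75 0;0.335 0.8 0 0.75 0;0.335 0.8 0 0.75 0' 6
python3 -m handwheel '0.335 0.8 0 0.75 0;0.335 0.8 0 0.75 0;0.335 0.8 0 0.75 0;0.335 0.8 0 0.75 0;0.335 0.8 0 0.75 0;0.335 0.8 0 0.75 0;0.335 0.8 0 0.75 0;0.335 0.8 0 0.75 0;0.335 0.8 0 0.75 0;0.335 0.8 0 0.75 0;0.335 0.8 0 0.75 0;0.335 0.8 0 0.75 0'
python3 - <<'E'
from h import *
p,d=camera("wrist");cv2.imwrite("pics/w1.png",p[...,::-1]);i=camera_info("wrist");print(np.round(i["intrinsics"],1).tolist(),np.round(i["world_from_camera"],3).tolist())
s=read_state();print(s["clock"],s["eef_pos"],s["eef_rot"],s["wrist_force"])
E
```

```text
clock: 1.1
eef_pos: [327.0, -138.7, 182.3]
eef_rot: [3.141, -0.0, 1.095]
wrist_force: [-0.3, -0.9, 0.4]
finger_gap: 94.2
finger_force: 0.0
clock: 2.1
eef_pos: [487.9, 245.5, 181.9]
eef_rot: [-3.141, 0.0, 1.881]
wrist_force: [0.9, -0.6, 1.2]
finger_gap: 93.9
finger_force: 0.0
[[297.3, 0.0, 257.9], [0.0, 297.3, 189.0], [0.0, 0.0, 1.0]] [[0.95, 0.299, 0.087, 463.784], [0.312, -0.912, -0.266, 327.141], [-0.0, 0.28, -0.96, 383.97], [0.0, 0.0, 0.0, 1.0]]
2.15 [489.05376132 249.49031058 181.32307829] [-3.14125613e+00 -9.38081396e-04  1.88790664e+00] [-0.44384629  3.227391   -0.97478959]
```

View pics/w1.png

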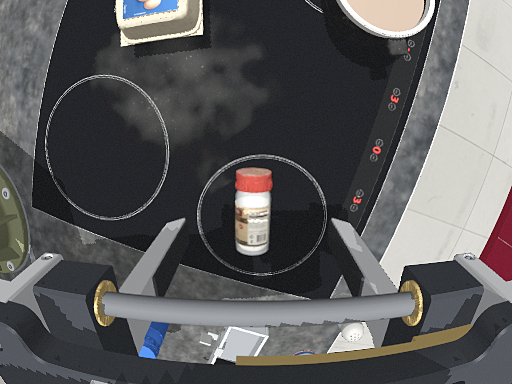

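Wrist view: the fallen jar is between the fingers, with its cap at (254,180) and its base at (253,252). There is free space around it.

```bash
cat >>h.py <<'E'
def wonz(u,v,z,i):
    K=i["intrinsics"];T=np.array(i["world_from_camera"]);x,y=u-K[0][2],v-K[1][2];r=np.hypot(x,y);t=r/K[0][0]
    d=T[:3,:3]@np.array([x/r*np.sin(t),y/r*np.sin(t),np.cos(t)]);return T[:3,3]+d*(z-T[2,3])/d[2]
E
python3 - <<'E'
from h import *
p=cv2.imread("pics/w1.png");i=camera_info("wrist");g=cv2.cvtColor(p,cv2.COLOR_BGR2HSV)
roi=np.zeros(g.shape[:2],bool);roi[160:265,225:285]=1
red=((g[...,0]<10)|(g[...,0]>170))&(g[...,1]>120)&(g[...,2]>90)&roi
n,l,st,c=cv2.connectedComponentsWithStats(red.astype(np.uint8));k=1+np.argmax(st[1:,4]);print(st[k],c[k])
for (u,v) in [(236,180),(273,180),(254.5,181),(253,254)]: print((u,v),wonz(u,v,27,i).round(1))
a=wonz(254.5,181,27,i);b=wonz(253,252,27,i);D=a-b;print(np.linalg.norm(D),np.degrees(np.arctan2(D[1],D[0])))
s=read_state();print(s["clock"],s["eef_pos"],s["eef_rot"])
E
```

```text
[235 173  38  20 601] [253.48585691 182.98003328]
(236, 180) [466.7 230.8  27. ]
(273, 180) [510.3 245.2  27. ]
(254.5, 181) [488.9 236.8  27. ]
(253, 254) [518.5 138.7  27. ]
99.27251723196672 106.76672571141184
2.15 [489.05376132 249.49031058 181.32307829] [-3.14125613e+00 -9.38081396e-04  1.88790664e+00]
```

```bash
python3 -m handwheel '0 -0.1 -0.6 0 0;0 -0.05 -0.8 0 0;0 0 -0.9 0 0;0 0 -0.8 0 0;0 0 -0.5 0 0;0 0 -0.2 0 0;0 0 0 0 0;0 0 0 0 0'
```

```text
clock: 2.82
eef_pos: [488.1, 237.8, 31.0]
eef_rot: [3.141, -0.0, 1.878]
wrist_force: [-0.0, 0.9, 0.4]
finger_gap: 93.8
finger_force: 0.0
```

```bash
python3 -m handwheel '0 0 -0.3 0 0;0 0 -0.25 0 0.3;0 0 0 0 0.6;0 0 0 0 0.7;0 0 0 0 0.7;0 0 0 0 0.7;0 0 0 0 0.7;0 0 0 0 0.7;0 0 0 0 0.7' 8
python3 - <<'E'
from h import *
p,d=camera("wrist");cv2.imwrite("pics/w2.png",p[...,::-1])
E
```

```text
clock: 3.57
eef_pos: [487.7, 237.7, 8.5]
eef_rot: [3.142, -0.0, 1.878]
wrist_force: [-1.4, -0.9, 1.5]
finger_gap: 44.2
finger_force: 0.6
```

View pics/w2.png

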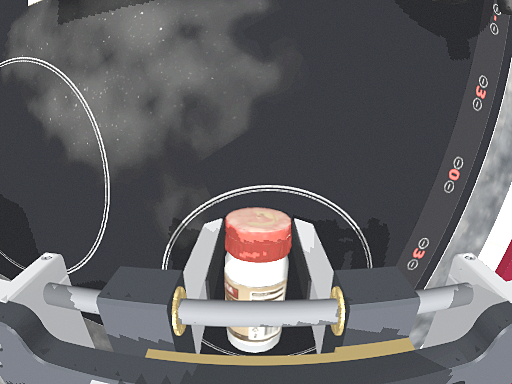

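```bash
python3 -m handwheel '0 0 0 0 0.7;0 0 0 0 0.7;0 0 0 0 0.7' 8
python3 -m handwheel '0.02 -0.06 0.2 0 0.7;0.02 -0.06 0.2 0 0.7;0.03 -0.09 0.19 0 0.7;0.03 -0.1 0.19 0 0.7;0.04 -0.12 0.17 0 0.7;0.04 -0.13 0.17 0 0.7;0.05 -0.15 0.15 0 0.7;0.045 -0.15 0.14 0 0.7;0.055 -0.17 0.12 0 0.7;0.055 -0.17 0.11 0 0.7;0 0 0 0 0.7'
python3 - <<'E'
from h import *
p,d=camera("side");q,d=camera("wrist");cv2.imwrite("pics/w3.png",np.hstack([cv2.resize(p[100:280,100:360],(520,360)),q[170:,170:350][:,:].copy() if 0 else cv2.resize(q[170:,150:380],(270,251),).repeat(1,0) if 0 else cv2.copyMakeBorder(q[170:,150:380],0,146,0,0,0)])[...,::-1])
E
```

```text
clock: 3.87
eef_pos: [487.7, 237.7, 8.4]
eef_rot: [3.142, -0.0, 1.878]
wrist_force: [-1.7, -0.3, 2.8]
finger_gap: 43.3
finger_force: 8.1
clock: 4.78
eef_pos: [503.9, 188.5, 74.7]
eef_rot: [3.14, 0.0, 1.877]
wrist_force: [0.4, 0.7, -0.4]
finger_gap: 40.9
finger_force: 7.7
```

View pics/w3.png

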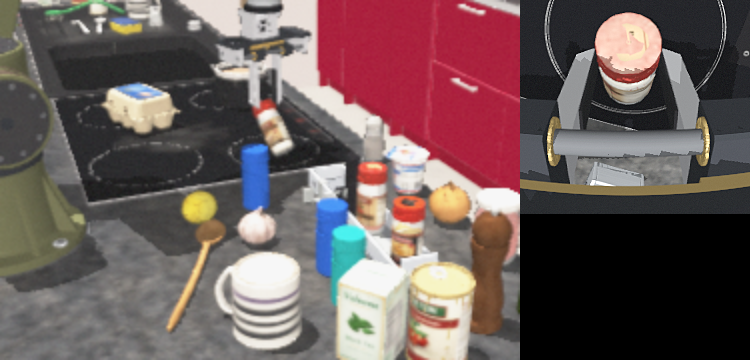

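The side view shows the jar pivoting cap-up in the grip, about halfway upright. I'll continue the arc.

```bash
python3 -m handwheel '0.06 -0.185 0.08 0 0.7;0.06 -0.185 0.08 0 0.7;0.06 -0.195 0.045 0 0.7;0.06 -0.195 0.045 0 0.7;0.06 -0.2 0.01 0 0.7;0.06 -0.2 0.01 0 0.7;0.06 -0.2 -0.03 0 0.7;0.06 -0.2 -0.03 0 0.7;0 0 0 0 0.7;0 0 0 0 0.7'
python3 - <<'E'
from h import *
p,d=camera("side");q,d=camera("wrist");cv2.imwrite("pics/w4.png",np.hstack([cv2.resize(p[120:220,180:280],(400,400)),cv2.copyMakeBorder(q[170:,150:380],0,186,0,0,0)])[...,::-1])
E
```

```text
clock: 5.72
eef_pos: [523.5, 126.0, 83.4]
eef_rot: [3.139, 0.001, 1.876]
wrist_force: [-0.5, -2.5, 11.2]
finger_gap: 38.6
finger_force: 7.9
```

View pics/w4.png

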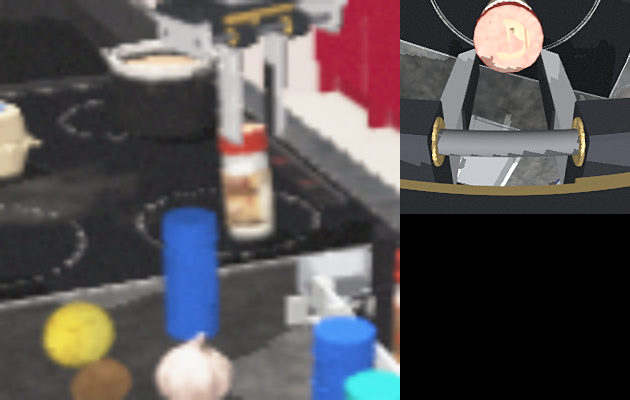

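The jar is nearly upright, but the pads hold it off-centre on its -y side. I'll measure the tilt from the plane of the cap top in the wrist depth.

```bash
cat >>h.py <<'E'
def wcloud():
    i=camera_info("wrist");p,d=camera("wrist");K=i["intrinsics"];T=np.array(i["world_from_camera"])
    v,u=np.mgrid[:384,:512];x,y=u-K[0][2],v-K[1][2];r=np.hypot(x,y)+1e-9;t=r/K[0][0]
    k=np.tan(t)/r;return p,np.stack([x*k*d,y*k*d,d],-1)@T[:3,:3].T+T[:3,3],d
def plane(q):
    for _ in range(3):
        c=np.median(q,0);n=np.linalg.svd(q-q.mean(0),full_matrices=False)[2][2];e=(q-q.mean(0))@n;q=q[abs(e)<max(1.5,1.5*e.std())]
    return q.mean(0),n*np.sign(n[2]),len(q)
E
python3 - <<'E'
from h import *
p,P,d=wcloud();s=read_state();print(s["eef_pos"],s["wrist_force"],s["finger_gap"])
g=cv2.cvtColor(p,cv2.COLOR_RGB2HSV)
for b in [(185,228,240,278)]:
    a=P[b[0]:b[1],b[2]:b[3]].reshape(-1,3);print(np.percentile(a[:,2],[5,25,50,75,95]).round(1));a=a[abs(a[:,2]-np.median(a[:,2]))<12];print(plane(a))
m=np.zeros(d.shape,bool);m[160:250,215:310]=1
top=m&(P[...,2]>100)&(P[...,2]<125)&((g[...,0]<15)|(g[...,0]>165))&(g[...,1]>40)
q=P[top];print(len(q),q.min(0),q.max(0),cv2.minEnclosingCircle(np.float32(q[:,:2])))
E
```

```text
[523.42857805 126.35667718  83.49420337] [ 1.1082867  -2.28643177 11.29528353] 38.84280566422911
[110.8 111.8 112.9 113.8 114.8]
(array([517.83461676, 145.68109445, 112.83548559]), array([-0.03101102,  0.13607683,  0.99021281]), 1612)
3257 [496.30848762 121.66774615 100.00143247] [541.1349884  164.87964937 116.85096425] ((518.862060546875, 141.92039489746094), 23.480266571044922)
```

```bash
python3 -m handwheel '0 0 0.03 0 0.7;0 0 0.03 0 0.7;0 0 0 0 0.7' 5
python3 -m handwheel '0 0 0 0 0.55;0 0 0 0 0.45;0 0 0 0 0.35;0 0 0 0 0.25;0 0 0 0 0.2;0 0 0 0 0.2;0 0 0 0 0.2;0 0 0 0 0.2;0 0 0 0 0.2'
cat > capm.py <<'E'
from h import *
p,P,d=wcloud();s=read_state();print(s["clock"],s["eef_pos"],s["wrist_force"],s["finger_gap"])
g=cv2.cvtColor(p,cv2.COLOR_RGB2HSV)
m=np.zeros(d.shape,bool);m[120:320,180:340]=1
top=m&(P[...,2]>85)&(P[...,2]<130)&((g[...,0]<15)|(g[...,0]>165))&(g[...,1]>40)
n,l,st,c=cv2.connectedComponentsWithStats(top.astype(np.uint8));k=1+np.argmax(st[1:,4]);top=l==k
q=P[top];z=np.percentile(q[:,2],90);a=q[abs(q[:,2]-z)<7]
print(st[k],c[k]);print(plane(a),cv2.minEnclosingCircle(np.float32(a[:,:2])))
E
python3 capm.py
```

```text
clock: 6.12
eef_pos: [522.1, 126.8, 84.5]
eef_rot: [-3.141, 0.0, 1.877]
wrist_force: [0.6, 0.1, -0.1]
finger_gap: 38.4
finger_force: 4.5
clock: 6.87
eef_pos: [522.3, 127.3, 84.7]
eef_rot: [-3.142, 0.0, 1.878]
wrist_force: [0.9, 0.6, -0.4]
finger_gap: 75.5
finger_force: 0.0
6.9167 [522.31475754 127.30562166  84.65229176] [ 0.86555922  0.14093006 -0.09780051] 75.22671719407944
[ 222  191   67   70 3261] [254.29224164 225.1674333 ]
(array([518.99437364, 129.53351809, 112.30160447]), array([-0.01813723,  0.0422549 ,  0.99894222]), 2655) ((520.2078857421875, 129.11903381347656), 22.19857406616211)
```

The jar now stands upright on the hob, centred at about (519.5,129.3). I'll regrasp it with the lane's yaw.

```bash
python3 -m handwheel '-0.02 0.02 -0.02 -0.85 0.2;-0.02 0.02 -0.02 -0.85 0.2;-0.02 0.01 -0.03 -0.85 0.2;-0.01 0 0 -0.85 0.2;0 0 0 -0.85 0.2;0 0 0 0 0.3;0 0 0 0 0.4;0 0 0 0 0.5;0 0 0 0 0.6;0 0 0 0 0.7;0 0 0 0 0.7;0 0 0 0 0.7' 20
python3 -m handwheel '0 0 0 0 0.7;0 0 0 0 0.7'; python3 capm.py
```

```text
clock: 7.92
eef_pos: [519.6, 129.3, 81.9]
eef_rot: [3.141, -0.0, 1.507]
wrist_force: [0.7, 0.0, 0.7]
finger_gap: 43.9
finger_force: 20.0
clock: 8.08
eef_pos: [519.6, 129.3, 81.9]
eef_rot: [3.141, 0.0, 1.507]
wrist_force: [0.7, -0.6, 0.4]
finger_gap: 43.5
finger_force: 20.0
8.1333 [519.54768973 129.3032364   81.86727036] [ 0.77824157 -0.80337997 -0.56015838] 43.91269192146854
[ 224  200   68   71 3383] [257.58882649 234.83535324]
(array([519.05696743, 125.94176667, 112.11701595]), array([-0.01947833,  0.00768343,  0.99978076]), 2621) ((519.5153198242188, 125.1137924194336), 22.65657615661621)
```

```bash
python3 -m handwheel '0 0 0 0 0.4;0 0 0 0 0.4;0 0 0 0 0.4;0 -0.1 0 0 0.4;0 0 0 0 0.4;0 0 0 0 0.5;0 0 0 0 0.55;0 0 0 0 0.6;0 0 0 0 0.7;0 0 0 0 0.7;0 0 0 0 0.7;0 0 0 0 0.7' 20
python3 capm.py
```

```text
clock: 9.13
eef_pos: [519.5, 125.3, 81.9]
eef_rot: [3.141, -0.0, 1.507]
wrist_force: [0.7, -0.7, 0.2]
finger_gap: 43.6
finger_force: 20.0
9.1833 [519.53133101 125.30418689  81.86852197] [0.7533542  0.16616605 0.13433672] 43.39546258481133
[ 224  194   69   72 3429] [257.56576261 229.43132108]
(array([519.27119294, 125.96949978, 112.02893587]), array([-0.0173119 ,  0.00791366,  0.99981882]), 2712) ((519.37744140625, 125.13760375976562), 22.508913040161133)
```

```bash
python3 -m handwheel '0 0 0.4 0 0.7;0 0 0.7 0 0.7;0 0 0.9 0 0.7;0 0 0.9 0 0.7;0 0 0.6 0 0.7;0 0 0.25 0 0.7;0 0 0 0 0.7'
python3 -m handwheel '0.03 -0.4 0 0 0.7;0.03 -0.7 0 0 0.7;0.03 -0.9 0 0 0.7;0.03 -0.9 0 0 0.7;0.03 -0.9 0 0 0.7;0.03 -0.9 0 0 0.7;0.03 -0.9 0 0 0.7;0.03 -0.9 0 0 0.7;0.03 -0.9 0 0 0.7;0.03 -0.9 0 0 0.7;0.03 -0.9 0 0 0.7;0.03 -0.7 0 0 0.7'
python3 -m handwheel '0 0 0 0 0.7;0 0 0 0 0.7;0 0 0 0 0.7'
python3 - <<'E'
from h import *
p,P,d=wcloud();np.savez("pics/w5.npz",p=p,P=P);q,_=camera("side");print(camera_info("wrist")["world_from_camera"][:3,3])
cv2.imwrite("pics/w5.png",np.hstack([p,cv2.resize(q[120:280,200:320],(288,384))])[...,::-1])
E
```

```text
clock: 9.77
eef_pos: [520.1, 125.4, 233.5]
eef_rot: [3.139, -0.001, 1.507]
wrist_force: [0.2, 0.5, -1.7]
finger_gap: 43.8
finger_force: 20.0
clock: 10.77
eef_pos: [532.9, -273.0, 228.8]
eef_rot: [-3.138, -0.001, 1.506]
wrist_force: [-0.2, 0.2, -1.0]
finger_gap: 43.9
finger_force: 20.0
clock: 11.02
eef_pos: [533.5, -270.0, 230.0]
eef_rot: [-3.139, -0.001, 1.507]
wrist_force: [-0.8, -0.8, 0.1]
finger_gap: 43.5
finger_force: 20.0
[ 539.34448652 -187.97004914  433.7239325 ]
```

View pics/w5.png

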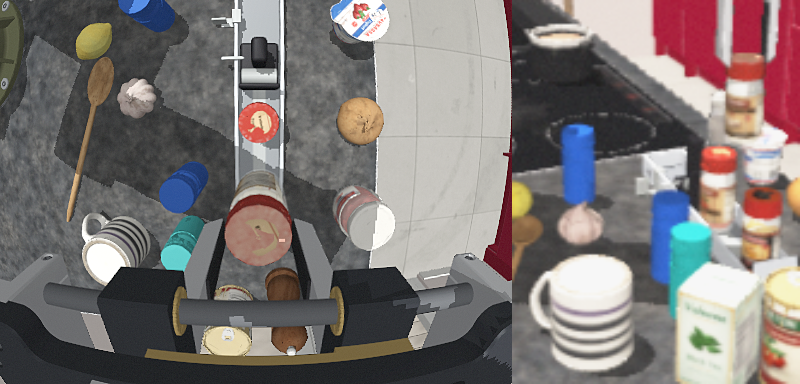

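The wrist view shows the pusher_jar cap at (258,122), the handle top at (259,45), the pointer at (228,58) and the mark fin at (222,20). The lane walls run along columns 236 and 285. The side view shows the jar hanging upright.

```bash
python3 - <<'E'
from h import *
f=np.load("pics/w5.npz");p,P=f["p"],f["P"];i=camera_info("wrist")
z=P[...,2];g=cv2.cvtColor(p,cv2.COLOR_RGB2HSV)
# wall tops at several y: 
for y in (10,-20,-40,-140,-185,-215,-240):
    for lo,hi in((495,545),(545,600)):
        m=(abs(P[...,1]-y)<4)&(z>28)&(z<40)&(P[...,0]>lo)&(P[...,0]<hi)
        print(y,m.sum(),np.percentile(P[m][:,0],[3,50,97]).round(1) if m.sum() else "",end=" ")
    print()
m=(z>100)&(z<125)&(P[...,1]>-235)&(P[...,1]<-180)&(P[...,0]>500)&(P[...,0]<570);a=P[m];print("pj",len(a),cv2.minEnclosingCircle(np.float32(a[:,:2])),a.mean(0))
m=(z>95)&(z<115)&(P[...,1]>-170)&(P[...,1]<-90)&(P[...,0]>500)&(P[...,0]<580);a=P[m];print("handle top",len(a),cv2.minAreaRect(np.float32(a[:,:2])),a.mean(0))
print("ptr",wonz(222,58,40,i),wonz(235,58,40,i),"fin",wonz(217,20,26,i),"fin in",wonz(230,20,37,i))
cv2.imwrite("pics/c2.png",cv2.resize(p[0:85,200:300],None,fx=6,fy=6,interpolation=cv2.INTER_CUBIC)[...,::-1])
t=cv2.imread("pics/top0.png");cv2.imwrite("pics/c3.png",cv2.resize(t[155:200,200:345],None,fx=5,fy=5,interpolation=cv2.INTER_CUBIC))
# end jar from top depth
Q=np.load("pics/P.npy")
for n,(y0,y1) in dict(pj=(-240,-170),ej=(-370,-300)).items():
    m=(Q[...,2]>107)&(Q[...,2]<122)&(Q[...,1]>y0)&(Q[...,1]<y1)&(Q[...,0]>490)&(Q[...,0]<580);a=Q[m];print(n,len(a),a.mean(0),cv2.minEnclosingCircle(np.float32(a[:,:2])))
E
```

```text
10 0  10 0  
-20 0  -20 0  
-40 16 [515.8 518.7 521.4] -40 4 [577.6 579.4 581.6] 
-140 28 [510.1 512.9 516. ] -140 25 [569.6 573.2 575.5] 
-185 26 [506.9 509.5 511.8] -185 27 [568.3 570.8 573.6] 
-215 23 [505.9 507.8 510.4] -215 24 [566.3 568.4 570.5] 
-240 24 [504.  506.4 508.5] -240 24 [565.  567.1 569.4] 
pj 1300 ((537.9551391601562, -207.36790466308594), 22.405670166015625) [ 537.98921363 -206.9816039   116.1452283 ]
handle top 420 ((543.9052734375, -126.42621612548828), (29.155784606933594, 17.57880973815918), 86.34092712402344) [ 543.86514838 -126.65937368  103.84379507]
ptr [ 496.38928276 -122.06798593   40.        ] [ 513.35967113 -123.63796372   40.        ] fin [491.15016662 -63.92381631  26.        ] fin in [509.71638771 -69.14651712  37.        ]
pj 199 [ 538.61118004 -205.84604881  116.69424465] ((539.5498046875, -205.4557342529297), 21.8758602142334)
ej 217 [ 529.01460668 -335.86344014  116.25261955] ((529.20458984375, -336.45745849609375), 22.220857620239258)
```

View pics/c2.png

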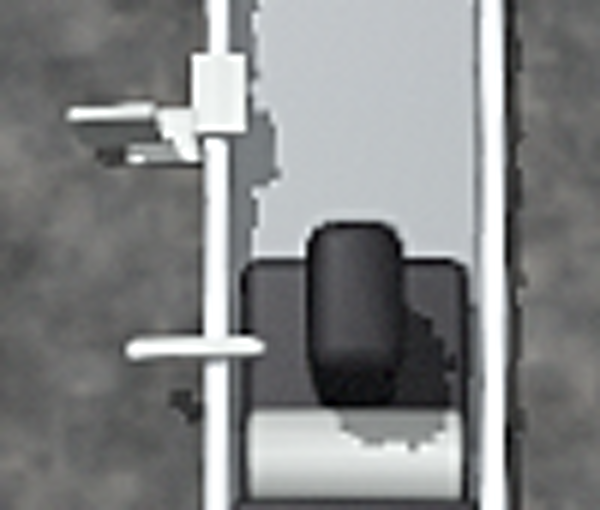

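```bash
python3 -m handwheel '0.03 -0.04 -0.3 0 0.7;0 0 -0.6 0 0.7;0 0 -0.7 0 0.7;0 0 -0.7 0 0.7;0 0 -0.5 0 0.7;0 0 -0.3 0 0.7;0 0 -0.2 0 0.7;0 0 -0.1 0 0.7;0 0 0 0 0.7;0 0 0 0 0.7'
```

```text
clock: 11.95
eef_pos: [535.6, -272.5, 96.8]
eef_rot: [3.14, 0.001, 1.507]
wrist_force: [0.0, -0.0, -0.9]
finger_gap: 44.1
finger_force: 20.0
```

```bash
python3 - <<'E'
from h import *
i=camera_info("wrist")
f=np.load("pics/w5.npz")
import h
E
python3 -m handwheel '0 0 -0.08 0 0.7;0 0 -0.05 0 0.7;0 0 0 0 0.7;0 0 0 0 0.7'
```

```text
clock: 12.28
eef_pos: [535.1, -272.3, 90.8]
eef_rot: [3.141, 0.0, 1.507]
wrist_force: [-0.4, -0.1, -1.5]
finger_gap: 43.8
finger_force: 20.0
```

```bash
python3 -m handwheel '0 0 -0.05 0 0.7;0 0 -0.04 0 0.7;0 0 -0.03 0 0.7;0 0 0 0 0.7;0 0 0 0 0.7'; python3 capm.py
```

```text
clock: 12.7
eef_pos: [535.4, -272.6, 86.6]
eef_rot: [3.141, 0.001, 1.507]
wrist_force: [-1.3, 0.8, 4.8]
finger_gap: 43.8
finger_force: 20.0
12.75 [ 535.38343192 -272.56326378   86.57261134] [-0.82131642  0.13222456  4.70076389] 43.61938442887236
[ 224  194   69   72 3420] [257.4371345  229.39239766]
(array([ 535.11603454, -271.69108198,  116.75532975]), array([-0.01482442,  0.00753149,  0.99986175]), 2715) ((535.240234375, -272.7648010253906), 22.57030487060547)
```

Floor contact at 4.8 N and the expected height, with the jar upright. I'll open (not too wide, since the jam jar stands behind) and lift straight up.

```bash
python3 -m handwheel '0 0 0.03 0 0.6;0 0 0 0 0.5;0 0 0 0 0.4;0 0 0 0 0.35;0 0 0 0 0.35;0 0 0.1 0 0.35;0 0 0.4 0 0.35;0 0 0.7 0 0.35;0 0 0.6 0 0.35;0 0 0.2 0 0.35;0 0 0 0 0.35;0 0 0 0 0.35'
python3 - <<'E'
from h import *
p,P,d=wcloud();z=P[...,2];i=camera_info("wrist");s=read_state();print(s["eef_pos"],s["finger_gap"])
for n,(a,b) in dict(pj=(-240,-175),fj=(-305,-240),ej=(-375,-305)).items():
    m=(z>105)&(z<125)&(P[...,1]>a)&(P[...,1]<b)&(P[...,0]>500)&(P[...,0]<570);q=P[m]
    if len(q)>20:print(n,len(q),cv2.minEnclosingCircle(np.float32(q[:,:2])),plane(q)[:2])
cv2.imwrite("pics/w6.png",p[...,::-1])
E
```

```text
clock: 13.75
eef_pos: [534.9, -272.2, 166.3]
eef_rot: [-3.141, -0.0, 1.507]
wrist_force: [0.3, -0.4, -0.6]
finger_gap: 60.9
finger_force: 0.0
[ 534.61421106 -272.02133474  165.54046105] 60.86012709209049
pj 2037 ((537.8316040039062, -206.9729461669922), 22.361848831176758) (array([ 537.95971099, -207.37545589,  116.41647106]), array([0.00401155, 0.00717177, 0.99996624]))
fj 1919 ((537.1385498046875, -271.9985656738281), 22.74835205078125) (array([ 537.19192649, -271.90883518,  116.4508624 ]), array([6.95569070e-04, 7.73010257e-03, 9.99969880e-01]))
ej 1528 ((527.890625, -338.1155700683594), 22.505422592163086) (array([ 528.24038914, -337.49595397,  116.41155589]), array([-6.06852020e-04,  1.20324841e-02,  9.99927423e-01]))
```

View pics/w6.png

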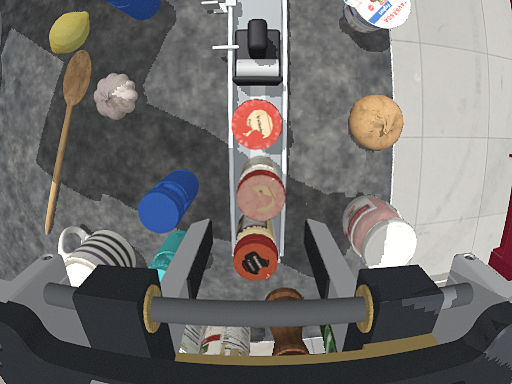

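The fallen jar stands upright at (537,-272) between the two others, which have not moved. Next is the handle at (543.9,-126.5).

```bash
python3 -m handwheel '0.03 0.3 0 0 0.35;0.05 0.7 0 0 0.35;0.05 0.8 0 0 0.35;0.05 0.8 0 0 0.35;0.03 0.65 0 0 0.35;0.01 0.4 0 0 0.35;0 0 0 0 0.35;0 0 0 0 0.35'
python3 - <<'E'
from h import *
p,P,d=wcloud();z=P[...,2];i=camera_info("wrist");s=read_state();print(s["eef_pos"],s["finger_gap"])
m=(z>97)&(z<112)&(P[...,1]>-170)&(P[...,1]<-90)&(P[...,0]>525)&(P[...,0]<565);a=P[m];print("handle",len(a),cv2.minAreaRect(np.float32(a[:,:2])),a.mean(0))
cv2.imwrite("pics/w7.png",cv2.resize(p[110:290,150:350],None,fx=3,fy=3,interpolation=cv2.INTER_CUBIC)[...,::-1]);np.savez("pics/w7.npz",p=p,P=P)
E
```

```text
clock: 14.47
eef_pos: [543.6, -125.3, 166.3]
eef_rot: [-3.14, -0.0, 1.508]
wrist_force: [0.6, -0.9, -0.3]
finger_gap: 61.3
finger_force: 0.0
[ 543.66504984 -126.18610503  166.38218507] 60.63337735451912
handle 557 ((543.4057006835938, -123.9629898071289), (28.53809356689453, 17.882116317749023), 85.87435150146484) [ 543.20949182 -123.06987914  103.85221682]
```

View pics/w7.png

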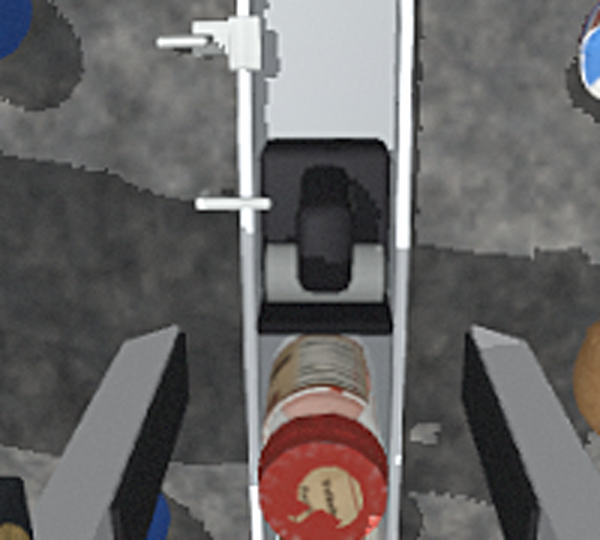

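The wrist crop shows the handle at (325,230), the pointer line at row 203 (tip 197,203), and the clip at (245,42) with its fin at row 42.

```bash
python3 - <<'E'
from h import *
i=camera_info("wrist");Y=np.array([.062,.998,0])
C=lambda a,b:(150+a/3,110+b/3)
for n,u,v,z in [("ptr tip",197,203,40),("ptr root",262,203,40),("clip",247,42,37),("fin tip",160,42,26),("fin in",205,42,26)]:
    w=wonz(*C(u,v),z,i);print(n,w.round(1),(w@Y).round(1))
E
python3 -m handwheel '0 0.02 -0.4 0 0.35;0 0.02 -0.7 0 0.35;0 0 -0.7 0 0.35;0 0 -0.45 0 0.35;0 0 -0.25 0 0.5;0 0 0 0 0.8;0 0 0 0 1;0 0 0 0 1;0 0 0 0 1;0 0 0 0 1;0 0 0 0 1;0 0 0 0 1' 45
```

```text
ptr tip [ 495.3 -123.8   40. ] -92.9
ptr root [ 520.3 -125.5   40. ] -93.0
clip [519.2 -64.3  37. ] -32.0
fin tip [484.4 -62.2  26. ] -32.0
fin in [502.  -63.7  26. ] -32.4
clock: 15.52
eef_pos: [543.6, -124.8, 67.7]
eef_rot: [-3.141, 0.0, 1.507]
wrist_force: [-5.8, 0.5, 5.8]
finger_gap: 17.6
finger_force: 45.0
```

```bash
python3 -m handwheel '0.01 0.15 0 0 1;0.01 0.15 0 0 1;0.01 0.2 0 0 1;0.015 0.2 0 0 1;0.015 0.2 0 0 1;0.01 0.2 0 0 1;0.01 0.15 0 0 1;0 0.1 0 0 1;0 0 0 0 1;0 0 0 0 1;0 0 0 0 1'
python3 - <<'E'
from h import *
p,d=camera("wrist");s=read_state();print(s["eef_pos"],s["finger_gap"],s["wrist_force"])
cv2.imwrite("pics/w8.png",cv2.resize(p[170:290,130:330],None,fx=4,fy=4,interpolation=cv2.INTER_CUBIC)[...,::-1])
E
```

```text
clock: 16.43
eef_pos: [547.0, -71.4, 67.7]
eef_rot: [3.141, 0.001, 1.507]
wrist_force: [-4.3, -5.6, 4.6]
finger_gap: 17.6
finger_force: 45.0
[546.98714505 -71.46941321  67.71182017] 17.413346481244435 [-4.56547543 -5.99198705  5.04431561]
```

View pics/w8.png

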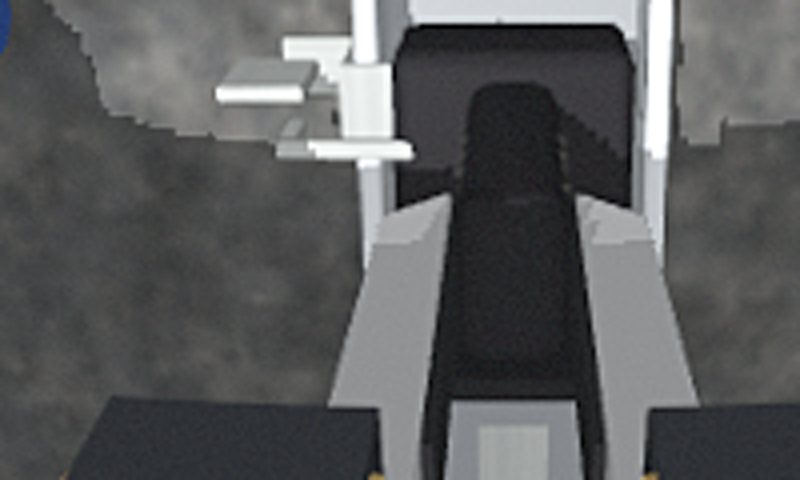

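```bash
python3 - <<'E'
from h import *
i=camera_info("wrist");Y=np.array([.062,.998,0])
C=lambda a,b:(130+(a+.5)/4-.5,170+(b+.5)/4-.5)
for n,u,v,z in [("ptr tip",310,149,40),("ptr root",400,149,40),("clip",365,101,37),("clip up",365,65,37),("clip lo",365,137,37),("fin tip",220,94,26),("fin in",300,94,26)]:
    w=wonz(*C(u,v),z,i);print(n,w.round(1),(w@Y).round(1))
E
```

```text
ptr tip [505.  -69.7  40. ] -38.3
ptr root [523.8 -70.8  40. ] -38.2
clip [517.2 -60.9  37. ] -28.8
clip up [518.  -53.2  37. ] -21.0
clip lo [516.4 -68.8  37. ] -36.6
fin tip [483.5 -60.7  26. ] -30.6
fin in [501.4 -61.8  26. ] -30.6
```

```bash
python3 -m handwheel '0.005 0.06 0 0 1;0.005 0.08 0 0 1;0 0.05 0 0 1;0 0 0 0 1;0 0 0 0 1;0 0 0 0 1;0 0 0 0 1'
python3 - <<'E'
from h import *
p,d=camera("wrist");s=read_state();print(s["eef_pos"],s["finger_gap"],s["wrist_force"])
cv2.imwrite("pics/w9.png",cv2.resize(p[170:250,150:270],None,fx=6,fy=6,interpolation=cv2.INTER_CUBIC)[...,::-1])
E
```

```text
clock: 17.07
eef_pos: [547.4, -64.0, 67.7]
eef_rot: [3.141, 0.001, 1.507]
wrist_force: [-3.2, -5.4, 3.5]
finger_gap: 17.9
finger_force: 45.0
[547.47370403 -63.98001074  67.74016143] 17.541085850258458 [-3.2224982  -6.58700346  4.46707055]
```

View pics/w9.png

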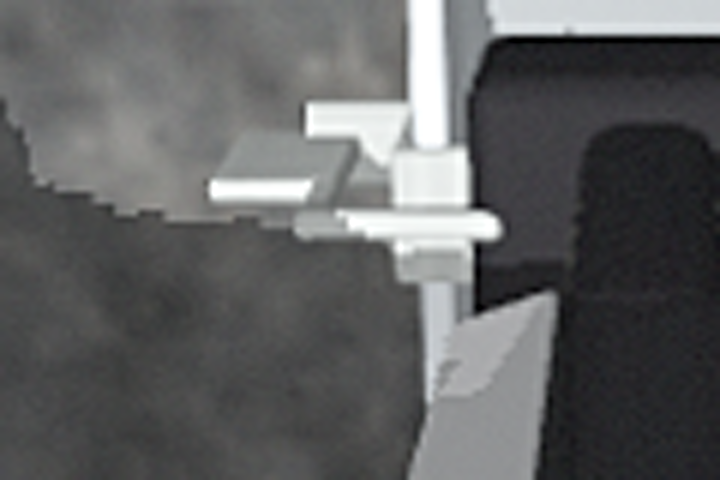

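The crop shows the pointer at row 226, crossing the clip (rows 148 to 283), with the fin top at row 190. I'll project these at their own heights.

```bash
python3 - <<'E'
from h import *
i=camera_info("wrist");Y=np.array([.062,.998,0])
C=lambda a,b:(150+(a+.5)/6-.5,170+(b+.5)/6-.5)
for n,u,v,z in [("ptr tip",305,225,40),("ptr root",490,225,40),("clip up",432,148,37),("clip lo",432,283,37),("fin tip",215,190,26),("fin in",310,190,26)]:
    w=wonz(*C(u,v),z,i);print(n,w.round(1),(w@Y).round(1))
p,P,d=wcloud();z=P[...,2]
for n,(a,b) in dict(pj=(-240,-175),fj=(-305,-240)).items():
    m=(z>105)&(z<125)&(P[...,1]>a)&(P[...,1]<b)&(P[...,0]>500)&(P[...,0]<570);print(n,m.sum())
q,_=camera("side");cv2.imwrite("pics/s9.png",cv2.resize(q[120:300,190:400],None,fx=3,fy=3)[...,::-1])
E
```

```text
ptr tip [499.8 -62.1  40. ] -31.0
ptr root [525.6 -63.6  40. ] -30.9
clip up [518.3 -52.9  37. ] -20.7
clip lo [516.2 -72.8  37. ] -40.7
fin tip [483.6 -60.7  26. ] -30.6
fin in [498.  -61.6  26. ] -30.6
pj 0
fj 0
```

View pics/s9.png

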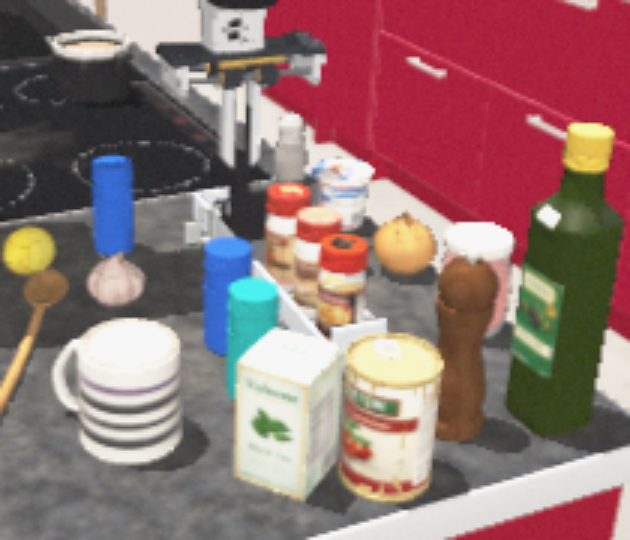

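The pointer (-31.0) lines up with the clip centre (-30.7) and the fin (-30.6). All three jars and everything else are standing, and the handle is still held.

```bash
python3 -c "
from cell import *
print(sign_off())"
```

```text
the job is handed in; nothing more can be done
None
```

The fallen jar stands upright in the gap in the lane and has been let go. The pusher is held with its pointer within about 0.5 mm of the mark, nothing else was knocked over, and the job is handed in (no verdict was shown).

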